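# Make up two field sampling kits

### The job

Make up the two sampling kits from the stock on the white sheet. In the three-compartment tray: the slide box standing on its base lengthwise in the long channel, the wide jar upright in the large compartment and the brass weight upright in the small one; in the two-compartment tray: the tall jar upright in the larger compartment and the small jar upright in the smaller. Leave the beaker and the conical flask standing where they are.

Things in the scene. Friction and masses are not known exactly. Their poses are not given: they have to be found in the camera images.
- tray_three: Metal kit tray, THREE compartments, 157 (x) x 168 (y) mm, fixed, yaw within 10 deg. Origin: centre of underside. Walls 4 mm thick, tops 16 mm above the bench; floor 3 mm thick. Compartments (clear x by y, centre in tray frame, mm): long channel 60 x 160, centre (+44.5, 0), along y on the side away from the robot; large 85 x 90, centre (-32, +35); small 85 x 66, centre (-32, -47).
- tray_two: Metal kit tray, TWO compartments, 84 (x) x 154 (y) mm, fixed, yaw within 10 deg. Origin: centre of underside. Walls 4 mm thick, tops 16 mm above the bench; floor 3 mm thick. Compartments (clear x by y, centre in tray frame, mm): larger 76 x 78, centre (0, +34); smaller 76 x 64, centre (0, -41).
- wide_jar: Wide clear-glass specimen jar with black screw cap, the stoutest of the three stock jars: body 54 mm diameter, cap 52 mm diameter and 16 mm high, 60 mm high in all, 0.15 kg, standing. Origin: centre of its underside, z up.
- tall_jar: Tall clear-glass specimen jar with black screw cap: body 48 mm diameter, cap 44 mm diameter and 16 mm high, 95 mm high in all, 0.13 kg, standing. Origin: centre of its underside, z up.
- small_jar: Small clear-glass specimen jar with black screw cap: body 34 mm diameter, cap 32 mm diameter and 16 mm high, 50 mm high in all, 0.06 kg, standing alone on the white sheet (the similar jars in the raised rack at the back and in the carton are not stock). Origin: centre of its underside, z up.
- weight: Brass check weight, 56 mm high, 0.25 kg, standing: body 36 mm diameter and 26 mm high, a neck, and above it a knob 20 mm diameter from 37 to 56 mm height, by which it is lifted. Origin: centre of its underside, z up.
- slide_box: Grey plastic box for microscope slides, 80 (its x) x 32 (its y) x 42 (high) mm, closed (the lid does not come off), 0.08 kg, standing on its base. Origin: centre of its underside, z up. Starts with its long side within about 20 degrees of the robot's x.
- beaker: Empty open glass beaker, 60 mm diameter at the rim, 70 mm high, among the stock; to be left where it is. Origin: centre of its underside, z up.
- flask: Stoppered conical glass flask, 68 mm diameter at the base, 109 mm high with its dark stopper, among the stock; to be left where it is. Origin: centre of its underside, z up.
Not all that is in view belongs to the job. Of the things shaped like the weight, the brass one is meant. Leave any blue look-alike of the wide_jar alone.

How it is judged (in metres and radians):
At the end, for the whole second after the job is handed in: Each of the five things stands upright (within 0.12 rad) and at rest on the floor of its own compartment, wholly inside the compartment's walls (underside within 4 mm of the tray floor); where inside it is free. Beaker and flask stand within 30 mm of their places (x of slide_box in the frame of tray_three between 0.029 and 0.06 m and y of slide_box in the frame of tray_three between -0.0655 and 0.0655 m and z of slide_box in the frame of tray_three between -0.001 and 0.007 m and angle between each of slide_box, wide_jar, weight, tall_jar, small_jar's own z axis and vertical below 0.12 rad and linear speed of each of slide_box, wide_jar, weight, tall_jar, small_jar below 0.02 m/s and x of wide_jar in the frame of tray_three between -0.049 and -0.015 m and y of wide_jar in the frame of tray_three between 0.0155 and 0.0545 m and z of wide_jar in the frame of tray_three between -0.001 and 0.007 m and x of weight in the frame of tray_three between -0.058 and -0.006 m and y of weight in the frame of tray_three between -0.0635 and -0.0305 m and z of weight in the frame of tray_three between -0.001 and 0.007 m and x of tall_jar in the frame of tray_two between -0.0155 and 0.0155 m and y of tall_jar in the frame of tray_two between 0.0175 and 0.0505 m and z of tall_jar in the frame of tray_two between -0.001 and 0.007 m and x of small_jar in the frame of tray_two between -0.0225 and 0.0225 m and y of small_jar in the frame of tray_two between -0.0575 and -0.0245 m and z of small_jar in the frame of tray_two between -0.001 and 0.007 m); the robot touches nothing.
It fails at once if the beaker is shifted by more than 30 mm or knocked over (distance of beaker from where it was at the start of the episode above 0.03 m or angle between beaker's own z axis and vertical above 0.5 rad).
It fails at once if the flask is shifted by more than 30 mm or knocked over (distance of flask from where it was at the start of the episode above 0.03 m or angle between flask's own z axis and vertical above 0.5 rad).
It also fails if it takes over 134 s, if anything falls off the work surface, if the arm or the gripper's body presses on something with over 40 N, if the wrist force passes 120 N, or if a joint passes its speed limit or range.

### The arm

A 6-joint arm with a two-finger parallel gripper is mounted at the origin on the work surface. World frame = base frame: x ahead of the robot, y to its left, z up, the work surface at z = 0. Lengths are in m, angles in degrees, forces in N, time in s.
With the tool pointing down it reaches from about 0.4 to 0.825 m from the base axis. Payload 7 kg.
Tool frame: the origin (TCP) lies midway between the tips of the shut fingers; the grasp point (between the pads) lies 19 mm behind it; x points along the fingers, y is the direction in which the jaws open and shut, and the axes are right-handed (so a half turn about x gives the same grasp; the last joint's range is limited). The gripper opens to 88 mm and grips with 3 to 60 N. Pads are 19 mm wide; open, the fingers measure 130 mm over their backs; the gripper's body (78 mm by 193 mm) begins 47 mm behind the grasp point.
Start: joints at [-56.717, 20.546, 0.682, 0, -70.136, -16.507], TCP at [0.195, -0.646, 0.227] pointing down, gripper open.
Joint ranges: [-176.03, 176.03], [-82.01, 121.73], [-58.28, 71.71], [-173.87, 95.51], [-174.79, -0.11], [-173.66, 173.66]. Speed limits (degrees/s): [136.94, 136.94, 172.46, 180, 180, 180].

### API

Orientations are given as a 3x3 rotation matrix whose columns are the frame's x, y, z axes.
In Python, from station import telemetry, vision, order gives the robot as it stands.
- The arm moves only by the tool send_rows, never from a script. Its argument "steps" is a list that holds one entry, the list of rows, each a list of 7 numbers: the shift along the world's x, y, z in m, then the turn, a rotation vector about the world's x, y, z in degrees, then the finger opening in m, from 0 to 0.0876. In form: [[[x, y, z, wx, wy, wz, jaw], ...]]. A call has 1 to 20 rows; each row shifts and turns the commanded pose from where the row before left it; what a row does not reach is not made up. A row lasts 1/8 s, in which the tool goes at most 62.5 mm and 10.7 degrees, less where a joint would pass 70% of its speed; a pose out of reach is approached as far as the arm can. A call with a gripper value outside its range is refused whole. The fingers move at their own pace and stop on an object; "force" is the grip in N (left out, the last holds). Time passes only in rows, so rows that do not move let the fingers close. It gives the time, the measured TCP pose, the force and the opening at its end, in the units of the state.
- telemetry.read_state(): the state, without advancing time (a new reading comes with each control period).
- vision.capture(name): name is "scene" or "top"; returns (picture, depth): 420x560x3 uint8, red, green, blue; 420x560 float32, m along the optical axis (not along the pixel's ray), 0 where there is no reading.
- vision.camera_params(name): a dict with "intrinsics" (3x3 intrinsics, pixels), "D" ([k1, k2, p1, p2, k3] as OpenCV has them; the pictures are not rectified), "world_to_cam" (4x4, takes a point from world to camera coordinates). Camera axes: x right, y down, z forward; pixel columns grow to the right and rows downward; lengths in m; the calibration is good to about 2 mm. A picture is of the moment at which its call begins. camera_params takes no time and is no camera call.
- order.finish_job(): hands the job in, once; it reports no verdict.
Trained networks look in the newest picture that a camera, given by its name, has taken for a name from the list of things; names that differ only in an ending like _2 or _b are one class to them, and where a whole thing is asked for, a point or a joint stands for the part that bears it (a point fixed in the world has none). Each returns a list of dicts, best first, with "confidence" (0 to 1); they miss things now and then, are a little off and sometimes report something else, mostly with a low value. They report only what shows in the picture. A call takes as long as a camera call. They do not tell look-alikes from the thing itself.
- vision.search_frame(query, camera): "centre" ([x, y, z] in m, in world coordinates, good to about 4 mm: the middle of the surface that is visible of it).
- vision.masks_of(query, camera): "pixels" (420x560 bool, what is visible of it).
The state is a dict: "clock": time; "qpos": joint angles; "joint_vel": joint speeds; "effort": joint torques, N m; "tcp_pos": TCP position; "ee_rot": TCP orientation; "force": force on the tool from outside, world axes, zero at the start; "wrist_torque": the same for the moment, N m; "gripper_width": opening from 0.0 (shut) to 1.0 (fully open).
Only numpy, scipy, OpenCV 4.12 (cv2) and the standard library are available. Lean on these libraries where they do the work, as an engineer would, in place of code of your own. Each camera call takes 0.05 s, during which the arm holds its last target.

## Working session

There is one attempt and no reset: what is moved stays moved. The work goes in short steps, Python scripts to look and compute and a tool call to move; the robot and the scene stay as the last step left them, time stands still between calls to the robot, and variables do not carry over. Pictures are saved under pics/ and viewed, and the job is handed in when it is done.

Besides the shell and the picture viewer there is one more tool, called after ">>>" as a command line: name --argument value ..., lists and objects as JSON in quotes. send_rows: Moves the arm, as the interface text tells. Its arguments: {"type":"object","properties":{"steps":{"type":"array"},"force":{"type":"number"}},"required":["steps"]}

```bash
mkdir -p pics; ls; python3 - <<'E'
from station import telemetry, vision
import cv2,numpy as np
s=telemetry.read_state(); print({k:np.round(v,3).tolist() for k,v in s.items()})
for n in ("scene","top"):
    p,d=vision.capture(n); cv2.imwrite(f"pics/{n}0.png",p[:,:,::-1]); np.save(f"pics/{n}0d.npy",d)
    c=vision.camera_params(n); print(n,np.round(c["intrinsics"],1).tolist(),np.round(c["D"],3),np.round(c["world_to_cam"],3).tolist())
E
```

```text
pics
{'clock': 0.0, 'qpos': [-56.718, 20.591, 0.632, -0.02, -70.134, -16.507], 'joint_vel': [-0.065, -0.056, -0.181, -0.041, -0.073, -0.042], 'effort': [-0.002, -58.272, 29.305, 6.997, 0.007, -0.0], 'tcp_pos': [0.195, -0.646, 0.226], 'ee_rot': [[-0.001, -0.288, 0.957], [0.002, 0.957, 0.288], [-1.0, 0.002, -0.0]], 'force': [-0.325, -0.123, -0.278], 'wrist_torque': [-0.016, -0.001, -0.015], 'gripper_width': 1.003}
scene [[409.4, 0.0, 280.9], [0.0, 409.4, 209.9], [0.0, 0.0, 1.0]] [0.027 0.    0.    0.    0.   ] [[-0.707, 0.708, -0.012, 0.42], [0.589, 0.578, -0.565, -0.34], [-0.393, -0.406, -0.825, 1.174], [0.0, 0.0, 0.0, 1.0]]
top [[458.2, 0.0, 291.6], [0.0, 458.2, 203.1], [0.0, 0.0, 1.0]] [-0.031  0.     0.     0.     0.   ] [[-0.121, -0.993, -0.001, 0.057], [-0.97, 0.119, -0.213, 0.562], [0.211, -0.025, -0.977, 0.879], [0.0, 0.0, 0.0, 1.0]]
```

View pics/scene0.png

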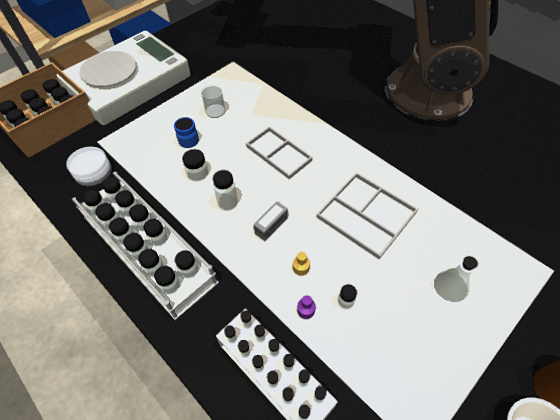

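View pics/top0.png

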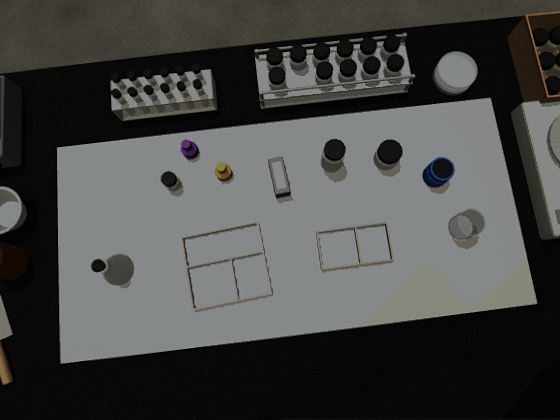

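```bash
python3 - <<'E'
from station import vision
import cv2,numpy as np
names="tray_three tray_two wide_jar tall_jar small_jar weight slide_box beaker flask".split()
M={}
for c in ("top","scene"):
    vision.capture(c)
    for n in names:
        r=vision.search_frame(n,c); m=vision.masks_of(n,c)
        print(c,n,[(np.round(q["centre"],3).tolist(),round(q["confidence"],2)) for q in r])
        for i,q in enumerate(m):
            ys,xs=np.nonzero(q["pixels"]); M[f"{c}_{n}_{i}"]=q["pixels"]
            if len(xs): print("    mask",i,round(q["confidence"],2),len(xs),xs.min(),xs.max(),ys.min(),ys.max())
np.savez("masks0.npz",**M)
E
```

```text
top tray_three [([0.461, 0.143, 0.006], 0.6)]
    mask 0 0.6 6122 179 272 222 310
top tray_two [([0.468, -0.131, 0.004], 0.73)]
    mask 0 0.7 2986 316 393 222 270
top wide_jar [([0.596, -0.328, 0.056], 0.68), ([0.65, -0.106, 0.097], 0.36)]
    mask 0 0.66 688 423 452 157 187
    mask 1 0.61 684 373 402 140 170
    mask 2 0.57 891 449 486 208 237
top tall_jar [([0.647, -0.106, 0.096], 0.61)]
    mask 0 0.84 653 321 344 139 172
top small_jar [([0.646, 0.237, 0.049], 0.73)]
    mask 0 0.7 302 160 180 172 191
top weight [([0.718, 0.198, 0.028], 0.63), ([0.656, 0.124, 0.027], 0.53)]
    mask 0 0.78 297 180 198 140 159
    mask 1 0.53 2884 316 392 222 269
    mask 2 0.51 242 215 231 163 180
top slide_box [([0.626, 0.01, 0.046], 0.72), ([0.648, 0.237, 0.052], 0.16)]
    mask 0 0.75 583 269 288 157 198
top beaker [([0.48, -0.38, 0.036], 0.64), ([0.65, -0.107, 0.097], 0.6)]
    mask 0 0.6 899 449 486 208 238
top flask [([0.474, 0.364, 0.043], 0.66)]
    mask 0 0.96 980 91 133 253 285
scene tray_three [([0.46, 0.142, 0.002], 0.57)]
    mask 0 0.88 4639 316 417 173 257
scene tray_two [([0.468,
[... 197 characters left out ...]
 117 147
    mask 1 0.91 635 182 207 149 180
scene tall_jar [([0.663, -0.098, 0.074], 0.75)]
    mask 0 0.97 835 212 237 169 210
scene small_jar [([0.659, 0.248, 0.05], 0.94), ([0.659, -0.216, 0.053], 0.62)]
    mask 0 0.82 386 337 357 285 309
    mask 1 0.35 1726 247 311 127 178
scene weight [([0.665, 0.133, 0.026], 0.84), ([0.726, 0.207, 0.023], 0.59), ([0.662, 0.247, 0.05], 0.58)]
    mask 0 0.92 372 297 315 295 320
    mask 1 0.83 350 292 309 251 275
scene slide_box [([0.638, 0.018, 0.04], 0.73)]
    mask 0 0.8 755 253 286 201 240
scene beaker [([0.484, -0.36, 0.042], 0.86)]
    mask 0 0.77 641 200 224 84 117
scene flask [([0.486, 0.37, 0.042], 0.61)]
    mask 0 0.97 1159 435 477 257 301
```

```bash
cat > h.py <<'E'
from station import telemetry, vision
import cv2,numpy as np
def cloud(n,d,zoff=0):
    c=vision.camera_params(n);K=np.array(c["intrinsics"]);D=np.array(c["D"]);T=np.array(c["world_to_cam"])
    h,w=d.shape; u,v=np.meshgrid(np.arange(w),np.arange(h))
    uv=np.stack([u,v],-1).reshape(-1,1,2).astype(float)
    r=cv2.undistortPoints(uv,K,D).reshape(h,w,2)
    P=np.dstack([r*d[...,None],d]); P=(P-T[:3,3])@T[:3,:3]
    P[d<=0]=np.nan
    return P
def rays_plane(n,uv,z):
    c=vision.camera_params(n);K=np.array(c["intrinsics"]);D=np.array(c["D"]);T=np.array(c["world_to_cam"])
    r=cv2.undistortPoints(np.asarray(uv,float).reshape(-1,1,2),K,D).reshape(-1,2)
    R=T[:3,:3];o=-R.T@T[:3,3]; dr=np.c_[r,np.ones(len(r))]@R
    return o+dr*((z-o[2])/dr[:,2])[:,None]
E
python3 - <<'E'
from h import *
M=np.load("masks0.npz")
H=dict(wide_jar=(.06,.052),tall_jar=(.095,.044),small_jar=(.05,.032),weight=(.056,.02),slide_box=(.042,0),beaker=(.07,.06),flask=(.109,.03))
for c in ("top","scene"):
    d=np.load(f"pics/{c}0d.npy");P=cloud(c,d)
    for k in M.files:
        if not k.startswith(c+"_"): continue
        n=k[len(c)+1:-2]
        m=M[k]
        Q=P[m];Q=Q[~np.isnan(Q[:,0])]
        if n.startswith("tray"):
            mm=cv2.dilate(m.astype(np.uint8),np.ones((7,7)))>0
            Q=P[mm];Q=Q[~np.isnan(Q[:,0])]; print(k,"z pct",np.round(np.percentile(Q[:,2],[1,10,50,90,99]),4))
            W=Q[(Q[:,2]>.011)&(Q[:,2]<.022)]
            r=cv2.minAreaRect(W[:,:2].astype(np.float32)*1000); print("   rect",len(W),np.round(np.array(r[0]),1),np.round(r[1],1),round(r[2],1)); continue
        h,_=H[n]
        t=Q[abs(Q[:,2]-h)<.006]
        print(k,"zmax",np.round(np.percentile(Q[:,2],[2,50,98]),3),len(t))
        if len(t)>10:
            if n=="slide_box":
                r=cv2.minAreaRect(t[:,:2].astype(np.float32)*1000); print("   rect",np.round(r[0],1),np.round(r[1],1),round(r[2],1))
            else:
                (x,y),r=cv2.minEnclosingCircle(t[:,:2].astype(np.float32)*1000); print("   circ",round(x,1),round(y,1),"dia",round(2*r,1),"med",np.round(np.mean(t,0)*1000,1))
E
```

```text
top_tray_three_0 z pct [-0.003  -0.0008  0.002   0.0132  0.0173]
   rect 878 [460.5 142.2] [157.6 168.7] 4.8
top_tray_two_0 z pct [-0.0034 -0.0012  0.0017  0.0137  0.0172]
   rect 529 [ 468.4 -133.1] [ 84.6 154.7] 0.2
top_wide_jar_0 zmax [0.007 0.058 0.062] 443
   circ 600.8 -333.4 dia 52.2 med [ 600.2 -331.6   59.2]
top_wide_jar_1 zmax [0.003 0.058 0.062] 458
   circ 652.9 -231.5 dia 53.4 med [ 651.9 -230.5   59.2]
top_wide_jar_2 zmax [0.    0.036 0.07 ] 131
   circ 481.4 -368.1 dia 58.8 med [ 483.6 -371.8   60.7]
top_tall_jar_0 zmax [0.003 0.092 0.097] 350
   circ 659.6 -110.5 dia 44.4 med [ 658.6 -109.6   94.2]
top_small_jar_0 zmax [0.001 0.048 0.052] 181
   circ 651.7 242.2 dia 32.8 med [651.8 241.8  49.2]
top_weight_0 zmax [-0.001  0.027  0.058] 71
   circ 722.0 198.3 dia 20.1 med [721.6 198.1  55.1]
top_weight_1 zmax [-0.002  0.002  0.017] 0
top_weight_2 zmax [0.006 0.027 0.057] 72
   circ 662.1 128.2 dia 20.0 med [661.6 127.7  54.7]
top_slide_box_0 zmax [0.014 0.041 0.045] 530
   rect [632.8   8.8] [80.5 32. ] 5.1
top_beaker_0 zmax [0.    0.035 0.07 ] 170
   circ 480.7 -368.0 
[... 570 characters left out ...]
 [0.002 0.071 0.099] 287
   circ 659.9 -111.2 dia 44.6 med [ 662.1 -109.1   96.8]
scene_small_jar_0 zmax [0.006 0.049 0.053] 230
   circ 654.0 240.9 dia 32.8 med [654.9 241.4  50.5]
scene_small_jar_1 zmax [0.002 0.006 0.02 ] 0
scene_weight_0 zmax [0.001 0.028 0.058] 96
   circ 724.3 196.8 dia 19.8 med [724.9 197.3  56.2]
scene_weight_1 zmax [0.002 0.029 0.059] 83
   circ 662.5 125.9 dia 21.1 med [663.8 126.6  56.8]
scene_slide_box_0 zmax [0.007 0.043 0.046] 495
   rect [634.7   6.5] [79.6 33. ] 4.5
scene_beaker_0 zmax [0.007 0.048 0.072] 134
   circ 482.2 -371.1 dia 60.1 med [ 480.9 -372.4   68.9]
scene_flask_0 zmax [0.009 0.044 0.111] 161
   circ 479.5 370.6 dia 26.4 med [481.3 370.8 109.1]
```

>>> send_rows --steps '[[[0.0228,0.0444,-0.002,0,0,3.66,0.07],[0.0228,0.0444,-0.002,0,0,3.66,0.07],[0.0228,0.0444,-0.002,0,0,3.66,0.07],[0.0228,0.0444,-0.002,0,0,3.66,0.07],[0.0228,0.0444,-0.002,0,0,3.66,0.07],[0.0228,0.0444,-0.002,0,0,3.66,0.07],[0.0228,0.0444,-0.002,0,0,3.66,0.07],[0.0228,0.0444,-0.002,0,0,3.66,0.07],[0.0228,0.0444,-0.002,0,0,3.66,0.07],[0.0228,0.0444,-0.002,0,0,3.66,0.07],[0.0228,0.0444,-0.002,0,0,3.66,0.07],[0.0228,0.0444,-0.002,0,0,3.66,0.07],[0.0228,0.0444,-0.002,0,0,3.66,0.07],[0.0228,0.0444,-0.002,0,0,3.66,0.07],[0.0228,0.0444,-0.002,0,0,3.66,0.07],[0.0228,0.0444,-0.002,0,0,3.66,0.07],[0.0228,0.0444,-0.002,0,0,3.66,0.07],[0.0228,0.0444,-0.002,0,0,3.66,0.07],[0.0228,0.0444,-0.002,0,0,3.66,0.07],[0.0228,0.0444,-0.002,0,0,3.66,0.07]]]' --force 20

```text
clock: 4.5
tcp_pos: [0.6515, 0.2433, 0.1866]
ee_rot: [[0.0, -1.0, -0.002], [0.0, -0.002, 1.0], [-1.0, -0.0, 0.0]]
force: [0.4, 0.1, 0.8]
gripper_width: 0.797
```

>>> send_rows --steps '[[[0,0,0,0,0,0,0.06],[0,0,0,0,0,0,0.06]]]'

```text
clock: 4.75
tcp_pos: [0.6505, 0.2417, 0.1861]
ee_rot: [[-0.001, -1.0, 0.0], [-0.001, 0.0, 1.0], [-1.0, 0.001, -0.001]]
force: [-0.5, -0.3, -0.4]
gripper_width: 0.695
```

>>> send_rows --steps '[[[0.002,0,-0.04,0,0,0,0.06],[0,0,-0.04,0,0,0,0.06],[0,0,-0.04,0,0,0,0.06],[0,0,-0.03,0,0,0,0.06],[0,0,-0.018,0,0,0,0.06],[0,0,0,0,0,0,0.06],[0,0,0,0,0,0,0.025],[0,0,0,0,0,0,0.025],[0,0,0,0,0,0,0.025],[0,0,0,0,0,0,0.025],[0,0,0,0,0,0,0.025]]]' --force 20

```text
clock: 6.12
tcp_pos: [0.653, 0.242, 0.0194]
ee_rot: [[0.001, -1.0, 0.0], [0.0, 0.0, 1.0], [-1.0, -0.001, 0.0]]
force: [-2.8, 0.7, 6.2]
gripper_width: 0.367
```

>>> send_rows --steps '[[[0,0,0.0,0,0,0,0.025],[0,0,0.02,0,0,0,0.025],[0,0,0.04,0,0,0,0.025],[0,0,0.04,0,0,0,0.025],[0,0,0.0,0,0,0,0.025]]]'

```text
clock: 6.75
tcp_pos: [0.6552, 0.2429, 0.1241]
ee_rot: [[0.007, -1.0, -0.0], [0.004, -0.0, 1.0], [-1.0, -0.007, 0.004]]
force: [-0.1, 0.5, -0.8]
gripper_width: 0.37
```

```bash
python3 - <<'E'
from h import *
s=telemetry.read_state();print(s["tcp_pos"],s["gripper_width"],s["force"])
p,d=vision.capture("scene"); cv2.imwrite("pics/g1.png",cv2.resize(p[200:340,260:440,::-1],None,fx=4,fy=4))
E
```

```text
[0.65515901 0.24291025 0.1240727 ] 0.3701827681435798 [-0.05883252  0.53858792 -0.81151926]
```

View pics/g1.png

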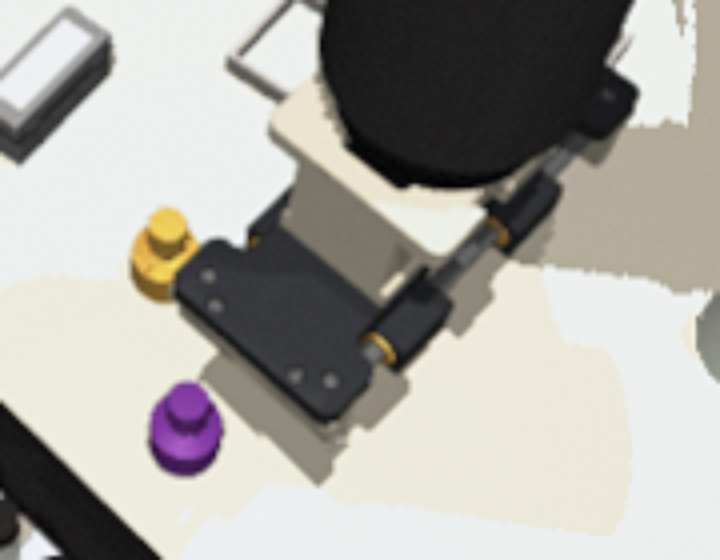

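>>> send_rows --steps '[[[-0.0184,-0.0417,0.002,0,0,0,0.025],[-0.0184,-0.0417,0.002,0,0,0,0.025],[-0.0184,-0.0417,0.002,0,0,0,0.025],[-0.0184,-0.0417,0,0,0,0,0.025],[-0.0184,-0.0417,0,0,0,0,0.025],[-0.0184,-0.0417,0,0,0,0,0.025],[-0.0184,-0.0417,0,0,0,0,0.025],[-0.0184,-0.0417,0,0,0,0,0.025],[-0.0184,-0.0417,0,0,0,0,0.025],[-0.0184,-0.0417,0,0,0,0,0.025],[0,0,0,0,0,0,0.025],[0,0,0,0,0,0,0.025]]]'

```text
clock: 8.3
tcp_pos: [0.4685, -0.1753, 0.1243]
ee_rot: [[-0.001, -1.0, 0.001], [0.0, 0.001, 1.0], [-1.0, 0.001, 0.0]]
force: [-0.3, -0.7, -0.1]
gripper_width: 0.367
```

```bash
python3 - <<'E'
from h import *
s=telemetry.read_state();print(s["tcp_pos"],s["gripper_width"],s["force"])
p,d=vision.capture("scene"); cv2.imwrite("pics/g2.png",cv2.resize(p[60:240,160:400,::-1],None,fx=3,fy=3))
E
```

```text
[ 0.46850431 -0.17532571  0.12427222] 0.36733299442975464 [-0.32537164 -0.69835125 -0.13547488]
```

View pics/g2.png

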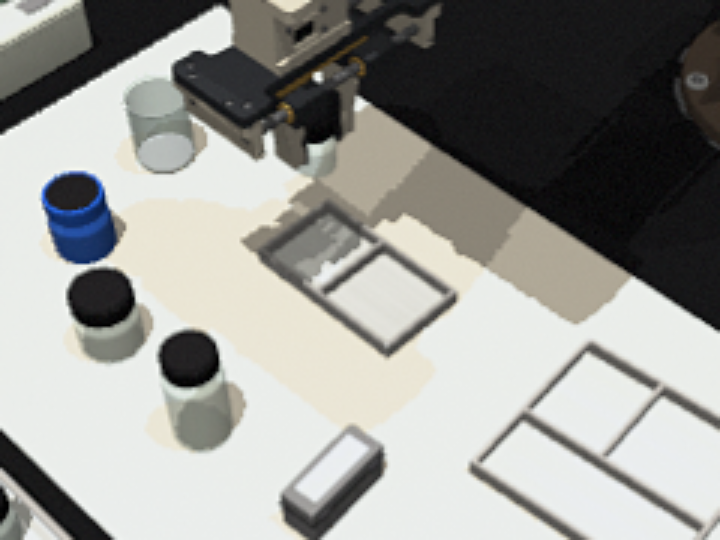

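>>> send_rows --steps '[[[0,0,-0.035,0,0,0,0.025],[0,0,-0.035,0,0,0,0.025],[0,0,-0.021,0,0,0,0.025],[0,0,-0.006,0,0,0,0.025],[0,0,-0.004,0,0,0,0.025],[0,0,0,0,0,0,0.025]]]'

```text
clock: 9.1
tcp_pos: [0.4694, -0.175, 0.024]
ee_rot: [[0.001, -1.0, -0.0], [-0.0, -0.0, 1.0], [-1.0, -0.001, -0.0]]
force: [0.5, 0.2, -0.5]
gripper_width: 0.37
```

>>> send_rows --steps '[[[0,0,-0.001,0,0,0,0.025],[0,0,0,0,0,0,0.045],[0,0,0,0,0,0,0.06],[0,0,0,0,0,0,0.06],[0,0,0.03,0,0,0,0.06],[0,0,0.04,0,0,0,0.06],[0,0,0.04,0,0,0,0.08],[0.02,0.007,0.03,0,0,0,0.08],[0.034,0.011,0.03,0,0,0,0.08],[0.034,0.011,0,0,0,0,0.08],[0.034,0.011,0,0,0,0,0.08],[0.034,0.011,0,0,0,0,0.08],[0.034,0.013,0,0,0,0,0.08],[0,0,0,0,0,0,0.08],[0,0,0,0,0,0,0.08]]]'

```text
clock: 10.98
tcp_pos: [0.6582, -0.1113, 0.192]
ee_rot: [[-0.001, -1.0, 0.0], [0.0, 0.0, 1.0], [-1.0, 0.001, 0.0]]
force: [0.1, -0.1, -0.7]
gripper_width: 0.914
```

```bash
python3 - <<'E'
from h import *
s=telemetry.read_state();print(s["tcp_pos"],s["gripper_width"],s["force"])
p,d=vision.capture("scene"); cv2.imwrite("pics/g3.png",cv2.resize(p[60:240,160:400,::-1],None,fx=3,fy=3))
E
```

```text
[ 0.65824747 -0.11129901  0.1920252 ] 0.9138742657039787 [ 0.13664256 -0.09286461 -0.74005476]
```

View pics/g3.png

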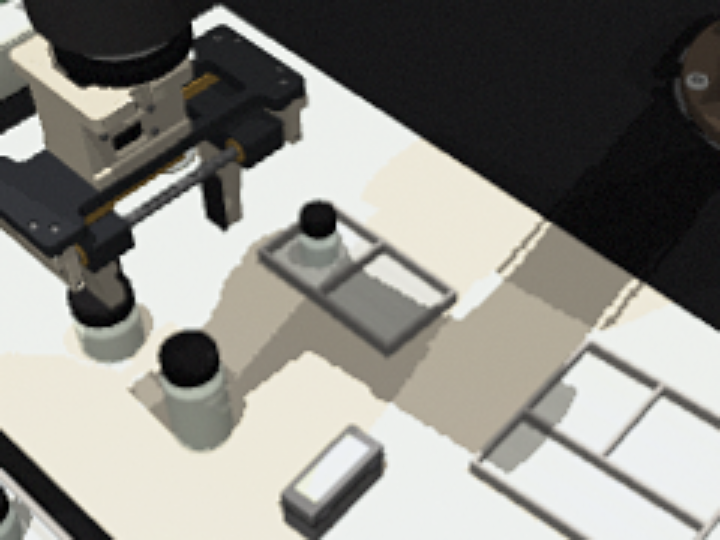

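>>> send_rows --steps '[[[0.0015,0,-0.035,0,0,0,0.08],[0,0,-0.035,0,0,0,0.08],[0,0,-0.035,0,0,0,0.08],[0,0,-0.03,0,0,0,0.08],[0,0,-0.015,0,0,0,0.08],[0,0,0,0,0,0,0.08],[0,0,0,0,0,0,0.04],[0,0,0,0,0,0,0.04],[0,0,0,0,0,0,0.04],[0,0,0,0,0,0,0.04],[0,0,0,0,0,0,0.04],[0,0,0,0,0,0,0.04]]]' --force 20

```text
clock: 12.52
tcp_pos: [0.6602, -0.1113, 0.043]
ee_rot: [[0.0, -1.0, 0.0], [-0.0, 0.0, 1.0], [-1.0, -0.0, -0.0]]
force: [-2.7, 0.2, 6.0]
gripper_width: 0.542
```

>>> send_rows --steps '[[[0,0,0.02,0,0,0,0.04],[0,0,0.04,0,0,0,0.04],[0,0,0.04,0,0,0,0.04],[-0.013,0,0,0,0,0,0.04],[-0.03,0.002,0,0,0,0,0.04],[-0.03,0.002,0,0,0,0,0.04],[-0.03,0.002,0,0,0,0,0.04],[-0.03,0.002,0,0,0,0,0.04],[-0.03,0.002,0,0,0,0,0.04],[-0.02,0.001,0,0,0,0,0.04],[-0.008,0,0,0,0,0,0.04],[0,0,0,0,0,0,0.04],[0,0,0,0,0,0,0.04]]]'

```text
clock: 14.15
tcp_pos: [0.47, -0.1002, 0.1424]
ee_rot: [[0.0, -1.0, 0.0], [-0.0, 0.0, 1.0], [-1.0, -0.0, -0.0]]
force: [0.6, -0.2, -1.7]
gripper_width: 0.542
```

```bash
python3 - <<'E'
from h import *
s=telemetry.read_state();print(s["tcp_pos"],s["gripper_width"],s["force"])
p,d=vision.capture("scene"); cv2.imwrite("pics/g4.png",cv2.resize(p[60:240,160:400,::-1],None,fx=3,fy=3))
E
```

```text
[ 0.4700279  -0.10022403  0.14241962] 0.5420135783327035 [ 0.57414951 -0.24284794 -1.66718995]
```

View pics/g4.png

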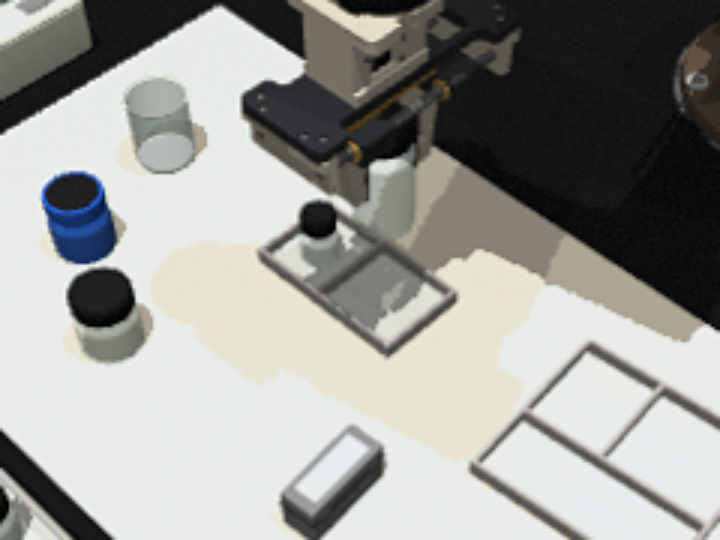

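>>> send_rows --steps '[[[-0.001,0,-0.035,0,0,0,0.04],[0,0,-0.035,0,0,0,0.04],[0,0,-0.018,0,0,0,0.04],[0,0,-0.008,0,0,0,0.04],[0,0,0,0,0,0,0.04],[0,0,-0.001,0,0,0,0.055],[0,0,0,0,0,0,0.075],[0,0,0,0,0,0,0.075],[0,0,0.03,0,0,0,0.075],[0,0,0.04,0,0,0,0.075],[0,0,0.045,0,0,0,0.075],[0,0,0.02,0,0,0,0.075]]]'

```text
clock: 15.7
tcp_pos: [0.4695, -0.1002, 0.1836]
ee_rot: [[0.004, -1.0, 0.0], [0.0, 0.0, 1.0], [-1.0, -0.004, 0.0]]
force: [-0.2, 0.4, -0.6]
gripper_width: 0.853
```

>>> send_rows --steps '[[[0.015,0.01,0,0,0,-8.5,0.06],[0.0165,0.0108,0,0,0,-8.5,0.06],[0.0165,0.0108,0,0,0,-8.5,0.06],[0.0165,0.0108,0,0,0,-8.5,0.06],[0.0165,0.0108,0,0,0,-8.5,0.06],[0.0165,0.0108,0,0,0,-8.5,0.06],[0.0165,0.0108,0,0,0,-8.5,0.06],[0.0165,0.0108,0,0,0,-8.5,0.06],[0.0165,0.0108,0,0,0,-8.5,0.06],[0.018,0.0116,0,0,0,-8.5,0.06],[0,0,0,0,0,0,0.06],[0,0,0,0,0,0,0.06]]]'

```text
clock: 17.2
tcp_pos: [0.6328, 0.0076, 0.1804]
ee_rot: [[-0.0, -0.089, 0.996], [-0.0, 0.996, 0.089], [-1.0, 0.0, -0.0]]
force: [0.6, -0.8, 1.1]
gripper_width: 0.684
```

```bash
python3 - <<'E'
from h import *
s=telemetry.read_state();print(s["tcp_pos"],s["gripper_width"],s["force"],s["qpos"])
p,d=vision.capture("scene"); cv2.imwrite("pics/g5.png",cv2.resize(p[60:260,160:400,::-1],None,fx=3,fy=3))
E
```

```text
[0.63283766 0.0076082  0.1804321 ] 0.6839131781145188 [ 0.64554194 -0.82693347  1.1315573 ] [ 1.83255883e+01  1.84605182e+01 -8.60547423e+00 -8.13040022e-03
 -6.29608816e+01 -1.03230813e+02]
```

View pics/g5.png

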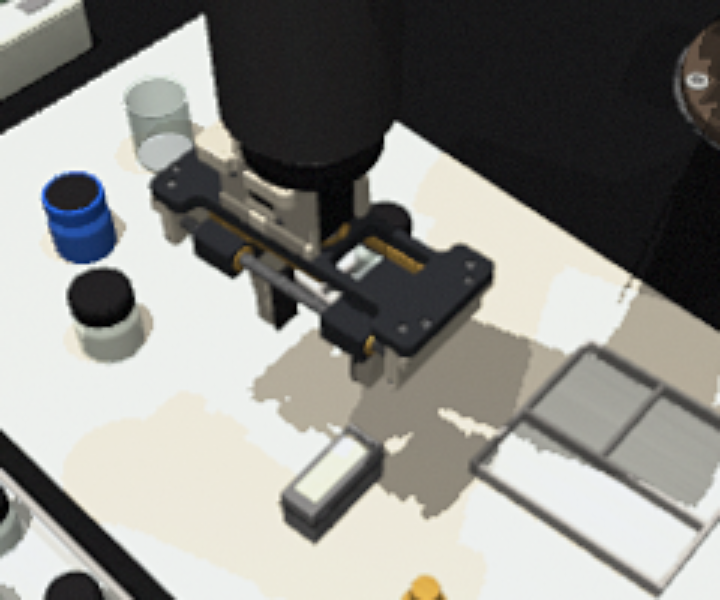

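>>> send_rows --steps '[[[0,0,-0.04,0,0,0,0.06],[0,0,-0.04,0,0,0,0.06],[0,0,-0.04,0,0,0,0.06],[0,0,-0.03,0,0,0,0.06],[0,0,-0.01,0,0,0,0.06],[0,0,0,0,0,0,0.06],[0,0,0,0,0,0,0.024],[0,0,0,0,0,0,0.024],[0,0,0,0,0,0,0.024],[0,0,0,0,0,0,0.024],[0,0,0,0,0,0,0.024],[0,0,0,0,0,0,0.024]]]' --force 15

```text
clock: 18.75
tcp_pos: [0.6336, 0.0079, 0.0212]
ee_rot: [[0.001, -0.087, 0.996], [0.0, 0.996, 0.087], [-1.0, 0.0, 0.001]]
force: [-1.4, 1.2, 5.3]
gripper_width: 0.361
```

>>> send_rows --steps '[[[0,0,0.02,0,0,0,0.024],[0,0,0.04,0,0,0,0.024],[0,0,0.04,0,0,0,0.024],[-0.0129,0.0137,0,0,0,8.98,0.024],[-0.0129,0.0137,0,0,0,8.98,0.024],[-0.0129,0.0137,0,0,0,8.98,0.024],[-0.0129,0.0137,0,0,0,8.98,0.024],[-0.0129,0.0137,0,0,0,8.98,0.024],[-0.0129,0.0137,0,0,0,8.98,0.024],[-0.0129,0.0137,0,0,0,8.98,0.024],[-0.0129,0.0137,0,0,0,8.98,0.024],[-0.0129,0.0137,0,0,0,8.98,0.024],[-0.0129,0.0137,0,0,0,8.98,0.024],[0,0,0,0,0,0,0.024],[0,0,0,0,0,0,0.024]]]'

```text
clock: 20.62
tcp_pos: [0.5044, 0.1446, 0.1205]
ee_rot: [[-0.0, -0.997, -0.081], [-0.0, -0.081, 0.997], [-1.0, 0.0, -0.0]]
force: [-0.3, 0.1, -0.4]
gripper_width: 0.362
```

```bash
python3 - <<'E'
from h import *
s=telemetry.read_state();print(s["tcp_pos"],s["gripper_width"],s["force"])
p,d=vision.capture("scene"); cv2.imwrite("pics/g6.png",cv2.resize(p[80:290,220:460,::-1],None,fx=2.8,fy=2.8))
E
```

```text
[0.50441245 0.14463962 0.12050585] 0.3624893099459406 [-0.29646846  0.121145   -0.39214821]
```

View pics/g6.png

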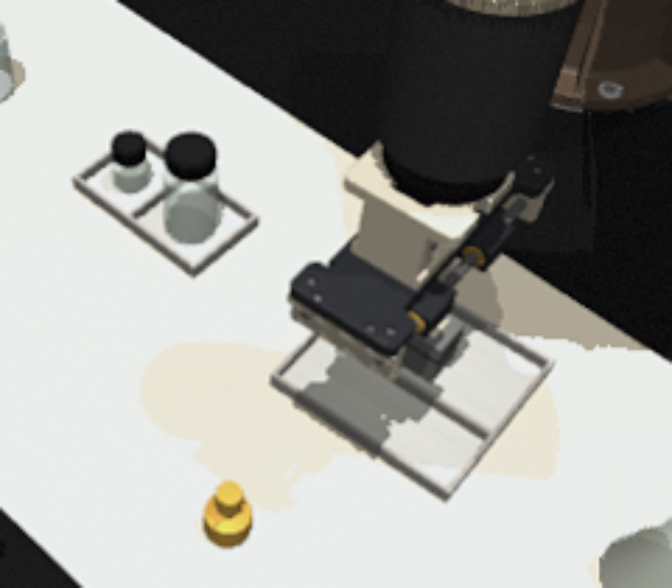

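>>> send_rows --steps '[[[0,0.0003,-0.035,0,0,0,0.024],[0,0,-0.035,0,0,0,0.024],[0,0,-0.018,0,0,0,0.024],[0,0,-0.008,0,0,0,0.024],[0,0,0,0,0,0,0.024],[0,0,-0.001,0,0,0,0.035],[0,0,0,0,0,0,0.05],[0,0,0,0,0,0,0.05],[0,0,0.03,0,0,0,0.05],[0,0,0.04,0,0,0,0.05],[0,0,0.045,0,0,0,0.05],[0,0,0.04,0,0,0,0.08]]]'

```text
clock: 22.18
tcp_pos: [0.5043, 0.1451, 0.1806]
ee_rot: [[0.001, -0.997, -0.083], [0.001, -0.083, 0.997], [-1.0, -0.001, 0.001]]
force: [0.5, 0.6, -0.4]
gripper_width: 0.635
```

>>> send_rows --steps '[[[0.0124,-0.0313,0,0,0,-7.48,0.085],[0.0124,-0.0313,0,0,0,-7.48,0.085],[0.0124,-0.0313,0,0,0,-7.48,0.085],[0.0124,-0.0313,0,0,0,-7.48,0.085],[0.0124,-0.0313,0,0,0,-7.48,0.085],[0.0124,-0.0313,0,0,0,-7.48,0.085],[0.0124,-0.0313,0,0,0,-7.48,0.085],[0.0124,-0.0313,0,0,0,-7.48,0.085],[0.0124,-0.0313,0,0,0,-7.48,0.085],[0.0124,-0.0313,0,0,0,-7.48,0.085],[0.0124,-0.0313,0,0,0,-7.48,0.085],[0.0124,-0.0313,0,0,0,-7.48,0.085],[0,0,0,0,0,0,0.085],[0,0,0,0,0,0,0.085]]]'

```text
clock: 23.92
tcp_pos: [0.6528, -0.2304, 0.1783]
ee_rot: [[-0.0, -0.088, 0.996], [0.0, 0.996, 0.088], [-1.0, 0.0, -0.0]]
force: [-0.5, 0.3, 0.6]
gripper_width: 0.975
```

```bash
python3 - <<'E'
from h import *
s=telemetry.read_state();print(s["tcp_pos"],s["gripper_width"],s["force"])
p,d=vision.capture("scene"); cv2.imwrite("pics/g7.png",cv2.resize(p[60:270,160:430,::-1],None,fx=2.8,fy=2.8))
E
```

```text
[ 0.65276278 -0.23035948  0.17830868] 0.9748548958706201 [-0.45884868  0.29294842  0.62970751]
```

View pics/g7.png

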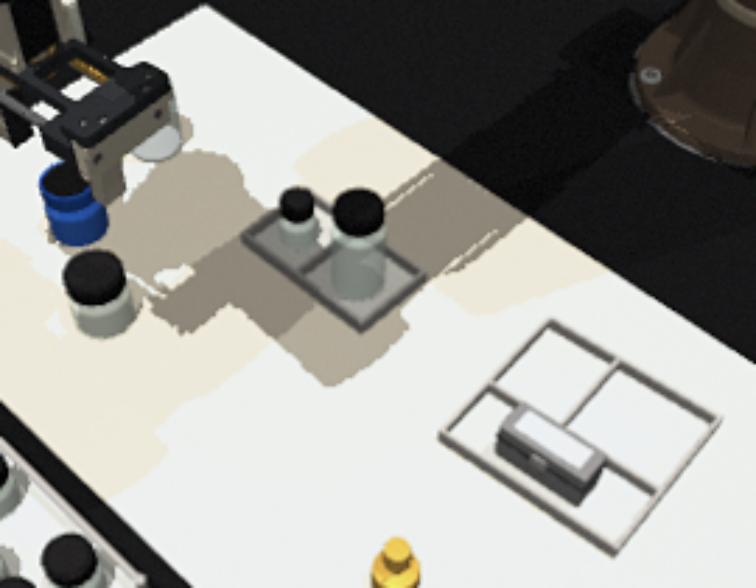

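>>> send_rows --steps '[[[0,-0.0005,-0.04,0,0,0,0.085],[0,0,-0.04,0,0,0,0.085],[0,0,-0.04,0,0,0,0.085],[0,0,-0.028,0,0,0,0.085],[0,0,-0.01,0,0,0,0.085],[0,0,0,0,0,0,0.085],[0,0,0,0,0,0,0.045],[0,0,0,0,0,0,0.045],[0,0,0,0,0,0,0.045],[0,0,0,0,0,0,0.045],[0,0,0,0,0,0,0.045],[0,0,0,0,0,0,0.045]]]' --force 22

```text
clock: 25.48
tcp_pos: [0.6533, -0.2312, 0.0211]
ee_rot: [[0.001, -0.088, 0.996], [-0.0, 0.996, 0.088], [-1.0, -0.0, 0.001]]
force: [-1.8, 0.6, 4.9]
gripper_width: 0.604
```

>>> send_rows --steps '[[[0,0,0.02,0,0,0,0.045],[0,0,0.04,0,0,0,0.045],[0,0,0.04,0,0,0,0.045],[-0.019,0.0337,0.01,0,0,0,0.045],[-0.019,0.0337,0.01,0,0,0,0.045],[-0.019,0.0337,0,0,0,0,0.045],[-0.019,0.0337,0,0,0,0,0.045],[-0.019,0.0337,0,0,0,0,0.045],[-0.019,0.0337,0,0,0,0,0.045],[-0.019,0.0337,0,0,0,0,0.045],[-0.019,0.0337,0,0,0,0,0.045],[-0.019,0.0337,0,0,0,0,0.045],[-0.019,0.0337,0,0,0,0,0.045],[-0.019,0.0337,0,0,0,0,0.045],[-0.0185,0.0337,0,0,0,0,0.045],[0,0,0,0,0,0,0.045],[0,0,0,0,0,0,0.045]]]'

```text
clock: 27.6
tcp_pos: [0.4256, 0.1734, 0.1411]
ee_rot: [[0.0, -0.088, 0.996], [0.0, 0.996, 0.088], [-1.0, 0.0, 0.0]]
force: [0.2, 0.1, -1.8]
gripper_width: 0.606
```

```bash
python3 - <<'E'
from h import *
s=telemetry.read_state();print(s["tcp_pos"],s["gripper_width"],s["force"])
p,d=vision.capture("scene"); cv2.imwrite("pics/g8.png",cv2.resize(p[80:290,220:460,::-1],None,fx=2.8,fy=2.8))
E
```

```text
[0.42561066 0.17337731 0.14112899] 0.6058759385087118 [ 0.18126831  0.06170149 -1.79245979]
```

View pics/g8.png

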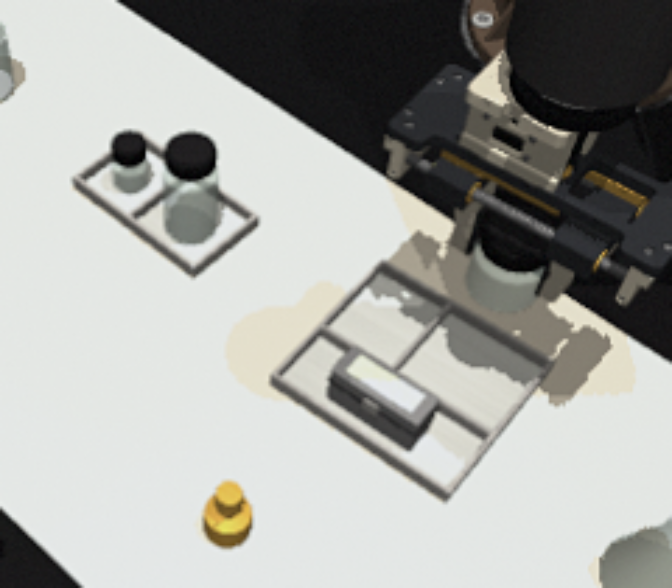

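>>> send_rows --steps '[[[0,0,-0.04,0,0,0,0.045],[0,0,-0.04,0,0,0,0.045],[0,0,-0.026,0,0,0,0.045],[0,0,-0.01,0,0,0,0.045],[0,0,0,0,0,0,0.045],[0,0,-0.001,0,0,0,0.06],[0,0,0,0,0,0,0.072],[0,0,0,0,0,0,0.072],[0,0,0.03,0,0,0,0.072],[0,0,0.04,0,0,0,0.072],[0,0,0.045,0,0,0,0.072],[0,0,0.04,0,0,0,0.06]]]'

```text
clock: 29.15
tcp_pos: [0.4256, 0.1734, 0.1806]
ee_rot: [[0.001, -0.088, 0.996], [0.001, 0.996, 0.088], [-1.0, 0.001, 0.001]]
force: [1.9, 0.4, -0.5]
gripper_width: 0.759
```

>>> send_rows --steps '[[[0.0237,-0.0047,0,0,0,8.5,0.05],[0.0237,-0.0047,0,0,0,8.5,0.05],[0.0237,-0.0047,0,0,0,8.5,0.05],[0.0237,-0.0047,0,0,0,8.5,0.05],[0.0237,-0.0047,0,0,0,8.5,0.05],[0.0237,-0.0047,0,0,0,8.5,0.05],[0.0237,-0.0047,0,0,0,8.5,0.05],[0.0237,-0.0047,0,0,0,8.5,0.05],[0.0237,-0.0047,0,0,0,8.5,0.05],[0.0237,-0.0047,0,0,0,8.5,0.05],[0,0,0,0,0,0,0.05],[0,0,0,0,0,0,0.05]]]'

```text
clock: 30.65
tcp_pos: [0.6621, 0.1263, 0.1783]
ee_rot: [[-0.001, -1.0, 0.002], [-0.0, 0.002, 1.0], [-1.0, 0.001, -0.0]]
force: [-0.5, 0.3, -0.1]
gripper_width: 0.572
```

```bash
python3 - <<'E'
from h import *
s=telemetry.read_state();print(s["tcp_pos"],s["gripper_width"],s["force"])
p,d=vision.capture("scene"); cv2.imwrite("pics/g9.png",cv2.resize(p[80:320,220:460,::-1],None,fx=2.5,fy=2.5))
E
```

```text
[0.66208524 0.12631061 0.17834023] 0.5716401925936598 [-0.45981842  0.31165537 -0.05921955]
```

View pics/g9.png

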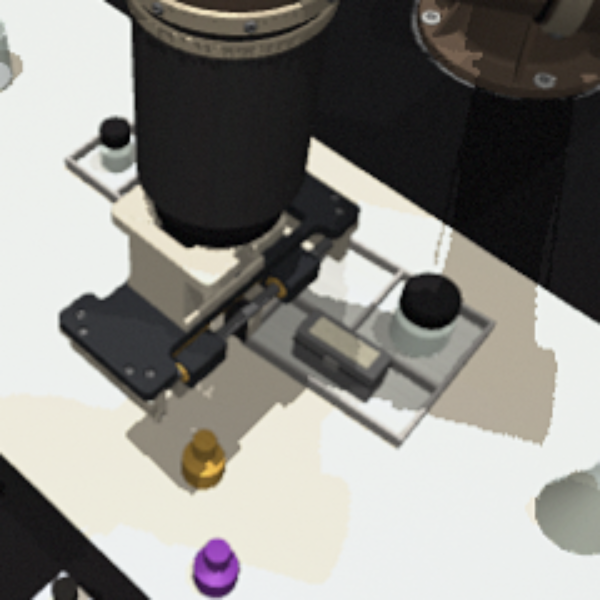

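>>> send_rows --steps '[[[0,0.0007,-0.04,0,0,0,0.05],[0,0,-0.04,0,0,0,0.05],[0,0,-0.035,0,0,0,0.05],[0,0,-0.025,0,0,0,0.05],[0,0,-0.01,0,0,0,0.05],[0,0,0,0,0,0,0.05],[0,0,0,0,0,0,0.012],[0,0,0,0,0,0,0.012],[0,0,0,0,0,0,0.012],[0,0,0,0,0,0,0.012],[0,0,0,0,0,0,0.012],[0,0,0,0,0,0,0.012]]]' --force 30

```text
clock: 32.2
tcp_pos: [0.6625, 0.1271, 0.029]
ee_rot: [[0.0, -1.0, -0.0], [-0.0, -0.0, 1.0], [-1.0, -0.0, -0.0]]
force: [-3.3, -0.1, 4.9]
gripper_width: 0.218
```

>>> send_rows --steps '[[[0,0,0.02,0,0,0,0.012],[0,0,0.04,0,0,0,0.012],[0,0,0.04,0,0,0,0.012],[-0.023,-0.0035,0.01,0,0,0,0.012],[-0.023,-0.0035,0,0,0,0,0.012],[-0.023,-0.0035,0,0,0,0,0.012],[-0.023,-0.0035,0,0,0,0,0.012],[-0.023,-0.0035,0,0,0,0,0.012],[-0.023,-0.0035,0,0,0,0,0.012],[-0.023,-0.0035,0,0,0,0,0.012],[-0.023,-0.0035,0,0,0,0,0.012],[-0.023,-0.0035,0,0,0,0,0.012],[-0.023,-0.0035,0,0,0,0,0.012],[0,0,0,0,0,0,0.012],[0,0,0,0,0,0,0.012]]]'

```text
clock: 34.08
tcp_pos: [0.433, 0.0923, 0.1386]
ee_rot: [[0.001, -1.0, -0.001], [0.0, -0.001, 1.0], [-1.0, -0.001, 0.0]]
force: [-0.5, -0.1, -2.6]
gripper_width: 0.218
```

```bash
python3 - <<'E'
from h import *
s=telemetry.read_state();print(s["tcp_pos"],s["gripper_width"],s["force"])
p,d=vision.capture("scene"); cv2.imwrite("pics/g10.png",cv2.resize(p[80:320,220:460,::-1],None,fx=2.5,fy=2.5))
E
```

```text
[0.4329831  0.09228054 0.13863545] 0.2183033551476475 [-0.51473248 -0.09120333 -2.55501488]
```

View pics/g10.png

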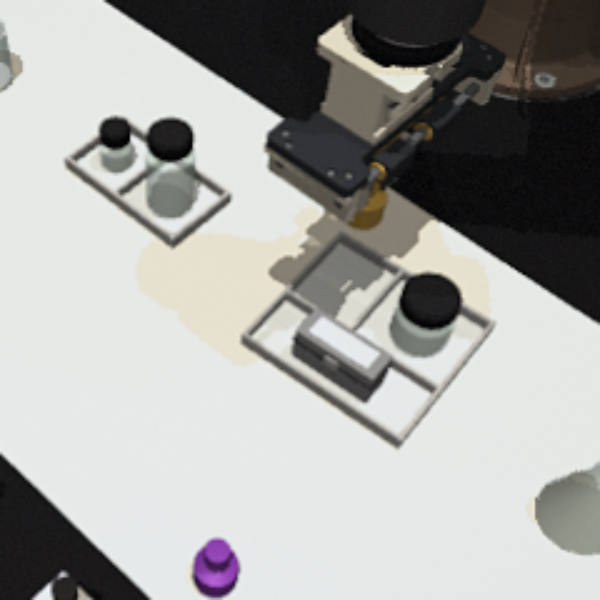

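>>> send_rows --steps '[[[0,0,-0.04,0,0,0,0.012],[0,0,-0.035,0,0,0,0.012],[0,0,-0.02,0,0,0,0.012],[0,0,-0.01,0,0,0,0.012],[0,0,0,0,0,0,0.012],[0,0,-0.001,0,0,0,0.024],[0,0,0,0,0,0,0.036],[0,0,0,0,0,0,0.036],[0,0,0.02,0,0,0,0.036],[0,0,0.04,0,0,0,0.036],[0,0,0.045,0,0,0,0.036],[0,0,0.05,0,0,0,0.036],[0,0,0.05,0,0,0,0.036],[0.01,-0.04,0.02,0,0,0,0.036],[0.01,-0.04,0.0,0,0,0,0.036],[0,0,0,0,0,0,0.036]]]'

```text
clock: 36.12
tcp_pos: [0.4527, 0.0103, 0.2581]
ee_rot: [[0.001, -1.0, 0.003], [0.0, 0.003, 1.0], [-1.0, -0.001, 0.0]]
force: [-0.7, -0.6, 0.1]
gripper_width: 0.41
```

```bash
python3 - <<'E'
from h import *
s=telemetry.read_state();print(s["clock"],s["tcp_pos"],s["gripper_width"],s["force"])
for n in ("scene","top"):
    p,d=vision.capture(n); cv2.imwrite(f"pics/end_{n}.png",p[:,:,::-1]); np.save(f"pics/end_{n}.npy",d)
E
```

```text
36.125 [0.45269748 0.01026531 0.25810714] 0.4099301652480581 [-0.69891045 -0.55977942  0.12864967]
```

View pics/end_scene.png

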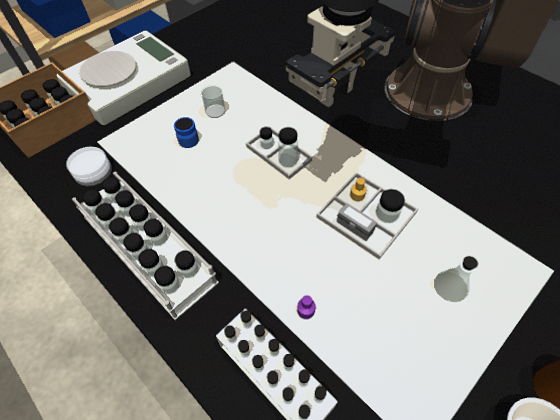

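View pics/end_top.png

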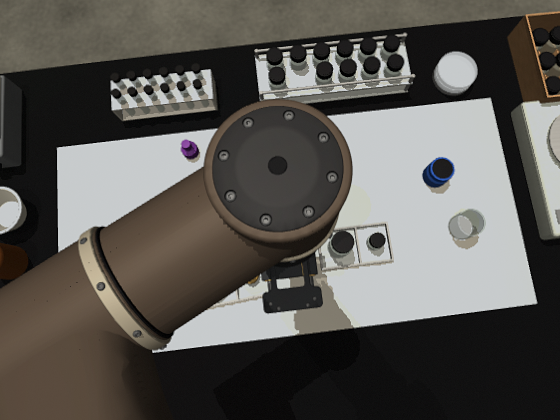

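The scene picture shows all five things in their compartments: small jar (266,133), tall jar (288,140), weight (359,188), wide jar (391,202), slide box (356,220). The beaker and flask have not moved. I'll now measure the scene depth.

```bash
python3 - <<'E'
from h import *
d=np.load("pics/end_scene.npy");P=cloud("scene",d)
T3=(np.array([.4603,.1407]),np.deg2rad(5));T2=(np.array([.4688,-.1345]),np.deg2rad(.2))
for n,h,c,T in (("wide_jar",.063,(.4255,.1735),T3),("weight",.059,(.433,.092),T3),("slide_box",.045,(.5045,.145),T3),("tall_jar",.098,(.4688,-.1),T2),("small_jar",.053,(.469,-.175),T2)):
    m=(abs(P[...,2]-h-.0015)<.006)&(np.hypot(P[...,0]-c[0],P[...,1]-c[1])<.05)
    Q=P[m]; r=cv2.minAreaRect(Q[:,:2].astype(np.float32)*1000)
    if n=="slide_box":x=np.array(r[0])/1000
    else:x=np.array(cv2.minEnclosingCircle(Q[:,:2].astype(np.float32))[0])
    A=np.c_[Q[:,:2]-Q[:,:2].mean(0),np.ones(len(Q))]; pl=np.linalg.lstsq(A,Q[:,2],rcond=None)[0]
    cc,ss=np.cos(T[1]),np.sin(T[1]);e=x-T[0]
    print(n,len(Q),"world",np.round(x,4),"tray",np.round([cc*e[0]+ss*e[1],-ss*e[0]+cc*e[1]],4),"z",np.round(np.percentile(Q[:,2],[10,50,90]),4),"slope",np.round(pl[:2],3),np.round(r[1],1),round(r[2],1))
for n in("beaker","flask"):
    print(n,[np.round(q["centre"],3) for q in vision.search_frame(n,"scene")[:1]])
E
```

```text
wide_jar 391 world [0.4255 0.1727] tray [-0.0319  0.0349] z [0.0626 0.0648 0.0665] slope [-0.025 -0.014] [49.3 51.6] 59.6
weight 62 world [0.435  0.0915] tray [-0.0295 -0.0468] z [0.0571 0.0601 0.0617] slope [-0.08  -0.051] [17.8 19.7] 2.4
slide_box 515 world [0.507  0.1431] tray [ 0.0467 -0.0017] z [0.0442 0.0466 0.0485] slope [-0.037 -0.01 ] [35.3 81.9] 5.2
tall_jar 230 world [ 0.472  -0.1019] tray [0.0033 0.0326] z [0.0973 0.1003 0.1018] slope [-0.025 -0.037] [43.6 42.5] 35.9
small_jar 113 world [ 0.4705 -0.1776] tray [ 0.0016 -0.0431] z [0.0513 0.0547 0.0565] slope [-0.061 -0.047] [32.  30.3] 77.1
beaker [array([ 0.486, -0.358,  0.039])]
flask [array([0.486, 0.368, 0.044])]
```

```bash
python3 -c "
from station import order; print(order.finish_job())"
```

```text
the job is handed in; nothing more can be done
None
```

Both kits are made up and the job is handed in at about 36 s on the robot's clock, of the 134 s allowed. No verdict was reported.

I moved the small jar, tall jar, slide box (turned 90°), wide jar and brass weight in that order. No grasp failed or had to be repeated.

The last check used the scene camera's depth. Centres are in the tray frame:

| Thing | x (mm) | y (mm) | Allowed x | Allowed y |
|---|---|---|---|---|
| Slide box | +47 | −2 | 29 to 60 | −65.5 to 65.5 |
| Wide jar | −32 | +35 | −49 to −15 | 15.5 to 54.5 |
| Weight | −30 | −47 | −58 to −6 | −63.5 to −30.5 |
| Tall jar | +3 | +33 | −15.5 to 15.5 | 17.5 to 50.5 |
| Small jar | +2 | −43 | −22.5 to 22.5 | −57.5 to −24.5 |

- **Heights:** the tops read 1 to 2 mm above the expected height of each thing standing on the tray floor. That fits the scene camera's bias of about 1 to 2 mm, which also showed before anything was moved.
- **Upright:** all five look upright in the picture. The fitted top slopes came out at 0.03 to 0.10 rad; the largest are the small tops (weight, small jar), and I put them down to depth noise.
- **Beaker and flask:** they read within about 2 mm of where they started.
- **Top camera:** it gave no second check, because the arm blocked most of its view at the end.

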